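Slide the top spot plate onto the reading stage

ROBOT

A 6-joint arm with a two-finger parallel gripper is mounted at the origin on the work surface. World frame = base frame: x ahead of the robot, y to its left, z up, the work surface at z = 0. Lengths are in m, angles in rad, forces in N, time in s.
With the tool pointing down it reaches from about 0.3 to 0.775 m from the base axis. Payload 14.6 kg.
Tool frame: the origin (TCP) lies at the very end of the fingers, on their centre line; the grasp point (between the pads) lies arm.pinch_z behind it (arm.pinch_z is the distance from the TCP to the grasp point, in m); x points along the fingers, y is the direction in which the jaws open and shut, and the axes are right-handed (so a half turn about x gives the same grasp; the last joint's range is limited). The gripper opens to 85 mm and grips with 20 to 120 N. Pads are 22 mm wide; open, the fingers measure 114 mm over their backs; the gripper's body (76 mm by 85 mm) begins 54 mm behind the grasp point. The pads swing forward as they close: fully open they stand 13 mm farther back than shut.
Start: joints at [-1.301, 0.3, 1.521, -0, 1.321, -0.067], TCP at [0.182, -0.519, 0.231] pointing down, gripper open.
Joint ranges: [-3.03, 3.03], [-0.79, 2.21], [0.23, 2.52], [-1.04, 4.18], [0, 3.07], [-2.55, 2.55]. Speed limits (rad/s): [2.22, 2.22, 2.57, 3.14, 3.14, 3.14].

INTERFACE

Orientations are given as a unit quaternion [w, x, y, z].
In Python, from bench import arm, optics, ticket gives the robot as it stands. The module is installed in compiled form; this text tells all that it offers.
- The arm moves only by the shell command python3 -m inch 'ROWS' [OPENING]. ROWS is JSON, one flat list of numbers, 6 for each row, row after row: the shift along the tool's x, y, z in mm, then the turn, a rotation vector about the tool's x, y, z in degrees. In form: [tx, ty, tz, rx, ry, rz, tx, ty, tz, rx, ry, rz, ...]. A call has 1 to 8 rows; each row is the pose to reach, as a shift and turn from the pose commanded when the call began, along the tool's axes at that moment; what a row does not reach only later rows make up. A row lasts 1/8 s, in which the tool goes at most 62.5 mm and 10.7 degrees, less where a joint would pass 70% of its speed; a pose out of reach is approached as far as the arm can. A call with a gripper value outside its range is refused whole. OPENING is the closure in counts, from 0 (fully open) to 255 (shut), set as the call begins (- or left out, the last holds). The fingers move at their own pace and stop on an object; the grip force is fixed at half the most. Time passes only in rows, so rows that repeat a pose let the fingers close. It gives the time, the measured TCP pose, the force and the opening at its end, in the units of the state.
- arm.read_state(): the state, without advancing time (a new reading comes with each control period).
- optics.grab_frame(name): name is "scene" or "side" or "wrist"; returns (picture, depth): 400x640x3 uint8, blue, green, red; 400x640 float32, m along the optical axis (not along the pixel's ray), 0 where there is no reading.
- optics.calibration(name): a dict with "fx", "fy", "cx", "cy" (pixels), "dist_coeffs" ([k1, k2, p1, p2, k3] as OpenCV has them; the pictures are not rectified), "cam_to_world" (4x4, takes a point from camera to world coordinates). Camera axes: x right, y down, z forward; pixel columns grow to the right and rows downward; lengths in m; the calibration is good to about 2 mm. A picture is of the moment at which its call begins: read the wrist's pose just before it. calibration takes no time and is no camera call; for the wrist camera it gives the pose at the moment of the call.
- ticket.job_done(): hands the job in, once; it reports no verdict.
The state is a dict: "time_s": time; "joints": joint angles; "qd": joint speeds; "effort": joint torques, N m; "tool_pos": TCP position; "orientation": TCP orientation; "ft_force": force on the tool from outside, world axes, zero at the start; "torque": the same for the moment, N m; "finger_gap": finger opening in m.
Only numpy, scipy, OpenCV 4.12 (cv2) and the standard library are available. Lean on these libraries where they do the work, as an engineer would, in place of code of your own. Each camera call takes 0.05 s, during which the arm holds its last target.

TASK

Slide the top porcelain spot plate sideways off its stack of three and onto the flat rectangular reading stage beside it (not the stirrer with the round plate), and leave it lying there, centred and lined up with the stage. It must stay level and be slid across at its own height, not lifted up, and the two plates below must stay stacked where they are.

Things in the scene. Friction and masses are not known exactly. Their poses are not given: they have to be found in the camera images.
- plate_top_center (a point): centre of the top one of three equal white porcelain spot plates (rectangular slabs 60 mm along own x, 110 mm along own y, 16 mm thick, 12 shallow wells on top, 0.17 to 0.3 kg) lying one on another on the bench. The point is half-way up the plate: 8 mm below its top, 8 mm above its underside. At the start its underside is 32 mm and its top 48 mm above the bench; the long sides (60 mm apart) are free to grasp. x, y level, z up
- plate_mid_center (a point): centre of the middle spot plate, same size and axes, half-way up it (24 mm above the bench)
- plate_low_center (a point): centre of the bottom spot plate, same size and axes, half-way up it (8 mm above the bench)
- stage_top (a point): centre of the top face of the reading stage, a fixed grey box with a plain flat white top, 100 mm along own x, 140 mm along own y, 30 mm high, so 2 mm lower than the underside of the top plate. Its x and y run nearly like those of the plates; it stands past one short end (own +y or -y side) of the stack, about 10 to 35 mm from it. A fixed magnetic stirrer with a round steel plate, also 30 mm high, stands past the other end
Not all that is in view belongs to the job. Leave any purple or turquoise look-alike of the part that bears plate_top_center alone.

How it is judged:
At the end, for the whole second after the job is handed in: The top plate lies flat on the reading stage, its centre within 18 mm of the stage's centre along each stage axis and its long side within 0.2 rad (11 degrees) of the stage's; the middle and bottom plates are each within 15 mm of where they started (x of plate_top_center in the frame of stage_top between -0.018 and 0.018 m and y of plate_top_center in the frame of stage_top between -0.018 and 0.018 m and z of plate_top_center in the frame of stage_top between 0.004 and 0.012 m and angle between the y axis of plate_top_center and the y axis of stage_top, either way round below 0.2 rad and angle between plate_top_center's own z axis and vertical below 0.08 rad and distance of each of plate_mid_center, plate_low_center from where it was at the start of the episode below 0.015 m); the robot touches nothing.
It fails at once if the top plate is lifted: its centre rises more than 12 mm above its starting height (over 52 mm above the bench) (height (world z) of plate_top_center above 0.052 m).
It fails at once if the top plate tips by more than 0.26 rad (15 degrees) (angle between plate_top_center's own z axis and vertical above 0.26 rad).
It fails at once if the middle plate is shoved more than 20 mm from its place (distance of plate_mid_center from where it was at the start of the episode above 0.02 m).
It fails at once if the bottom plate is shoved more than 20 mm from its place (distance of plate_low_center from where it was at the start of the episode above 0.02 m).
It also fails if it takes over 29 s, if anything falls off the work surface, if the arm or the gripper's body presses on something with over 40 N, if the wrist force passes 120 N, or if a joint passes its speed limit or range.

## Working session

There is one attempt and no reset: what is moved stays moved. The work goes in short steps, Python scripts to look and compute and a shell command to move; the robot and the scene stay as the last step left them, time stands still between calls to the robot, and variables do not carry over. Pictures are saved under pics/ and viewed, and the job is handed in when it is done.

```bash
mkdir -p pics; python3 - <<'E'
from bench import arm, optics
import cv2,json,numpy as np
print(arm.read_state(), arm.pinch_z)
for n in("scene","side"):
    p,d=optics.grab_frame(n); cv2.imwrite(f"pics/{n}0.png",p); np.savez(f"{n}0.npz",p=p,d=d)
    c=optics.calibration(n); print(n,c)
E
```

```text
{'time_s': 0.0, 'joints': array([-1.30059226e+00,  3.00477153e-01,  1.52160099e+00,  2.77322147e-06,
        1.32071200e+00, -6.66261183e-02]), 'qd': array([ 2.04540884e-04,  7.14081271e-04, -4.75676478e-05, -6.25542144e-04,
        1.90749742e-05, -7.05746929e-04]), 'effort': array([ 4.47992943e-04, -5.43499267e+01, -3.61790442e+01, -3.33752200e-05,
        4.03670230e-03,  3.40597204e-07]), 'tool_pos': array([ 0.18169241, -0.51886372,  0.23070958]), 'orientation': array([-0.11810375, -0.69706024, -0.11894631,  0.69714439]), 'ft_force': array([-0.44328061,  1.04563532, -0.45335019]), 'torque': array([-0.02788883, -0.01867815,  0.02755439]), 'finger_gap': 0.0849613167528101} 0.0187
scene {'fx': 507.202730165104, 'fy': 507.202730165104, 'cx': 316.44940346953064, 'cy': 203.33673063319915, 'dist_coeffs': array([-0.12038825,  0.        ,  0.        ,  0.        ,  0.        ]), 'cam_to_world': array([[ 0.24216819,  0.58195213, -0.77632873,  1.13624041],
       [ 0.97012048, -0.13298172,  0.20293378, -0.19195156],
       [ 0.01486021, -0.8022765 , -0.59676762,  0.58584732],
       [ 0.        ,  0.        ,  0.        ,  1.        ]])}
side {'fx': 415.85524196330965, 'fy': 415.85524196330965, 'cx': 325.2019775732918, 'cy': 199.74762467333375, 'dist_coeffs': array([-0.00651093,  0.        ,  0.        ,  0.        ,  0.        ]), 'cam_to_world': array([[-0.9833292 , -0.11220452,  0.14308683,  0.36592369],
       [-0.18090957,  0.68295553, -0.70770296,  0.43831175],
       [-0.01831447, -0.72179075, -0.69186898,  0.50822859],
       [ 0.        ,  0.        ,  0.        ,  1.        ]])}
```

View pics/scene0.png

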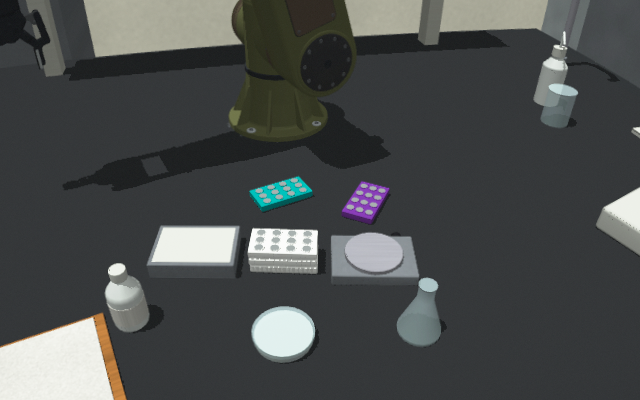

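View pics/side0.png

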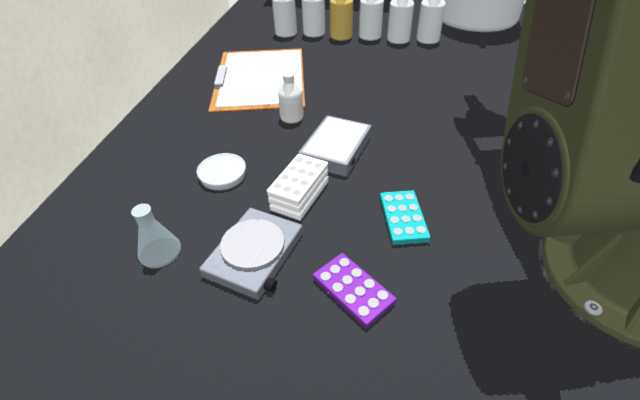

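In the scene view, the white stack is at about (284,245) and the reading stage is to its left at (195,250). The stirrer is to its right at (373,255), and there is a bottle at (128,300) beyond the stage. I'll measure these from depth.

```bash
cat > h.py <<'E'
import numpy as np,cv2
from bench import optics
def cloud(n,d,c=None):
    c=c or optics.calibration(n)
    K=np.array([[c['fx'],0,c['cx']],[0,c['fy'],c['cy']],[0,0,1]])
    v,u=np.mgrid[0:400,0:640]
    q=cv2.undistortPoints(np.stack([u,v],-1).reshape(-1,1,2).astype(np.float64),K,np.array(c['dist_coeffs'])).reshape(400,640,2)
    P=np.concatenate([q*d[...,None],d[...,None]],-1)
    T=c['cam_to_world']; W=P@T[:3,:3].T+T[:3,3]; W[d<=0]=np.nan
    return W
def rect(W,m,s):
    P=W[m]; r=cv2.minAreaRect((P[:,:2]*1000).astype(np.float32))
    print(s,m.sum(),'z',np.round(np.median(P[:,2])*1000,1),'c',np.round(r[0],1),'size',np.round(r[1],1),'ang',round(r[2],2),flush=True)
    return r
E
python3 - <<'E'
from h import *
for n in("scene","side"):
    z=np.load(n+'0.npz'); W=cloud(n,z['d']); p=z['p'].astype(int)
    boxes={'scene':((245,225,325,275),(145,215,245,280)),'side':((262,150,332,220),(298,110,375,178))}[n]
    br=p.min(-1)
    for (a,b,c,d),s,lo,hi in zip(boxes,('plate','stage'),(.042,.025),(.054,.036)):
        m=np.zeros((400,640),bool); m[b:d,a:c]=1
        m&=(W[...,2]>lo)&(W[...,2]<hi)
        k,l,st,_=cv2.connectedComponentsWithStats(m.astype(np.uint8)); m=l==1+st[1:,4].argmax()
        rect(W,m,n+s); 
E
```

```text
sceneplate 1769 z 47.2 c [521.4 -85.9] size [110.1  63.8] ang 74.06
scenestage 3493 z 30.4 c [ 479.1 -228.2] size [140.1 102.3] ang 76.93
sideplate 1581 z 47.9 c [517.6 -84.7] size [111.5  61. ] ang 74.3
sidestage 2236 z 30.9 c [ 475.7 -227.1] size [143.3 101.1] ang 76.78
```

```bash
cat >> h.py <<'E'
from scipy.spatial.transform import Rotation as R
def need(pos_mm, yaw_deg):
    """target TCP pos (mm), tool down, jaw axis y along yaw_deg"""
    from bench import arm
    s=arm.read_state(); o=s['orientation']; r=R.from_quat([o[1],o[2],o[3],o[0]])
    best=None
    for y in(yaw_deg,yaw_deg+180):
        a=np.radians(y); x=np.array([0,0,-1.]); yy=np.array([np.cos(a),np.sin(a),0]); zz=np.cross(x,yy)
        g=R.from_matrix(np.stack([x,yy,zz],1))
        rv=(r.inv()*g).as_rotvec(degrees=True)
        if best is None or np.linalg.norm(rv)<np.linalg.norm(best): best=rv
    t=r.inv().apply(np.array(pos_mm)-s['tool_pos']*1000)
    print('tcp',np.round(s['tool_pos']*1000,1),'shift',np.round(t,1),'turn',np.round(best,2),'gap',s['finger_gap'],'f',np.round(s['ft_force'],1))
    print('tool axes\n',np.round(r.as_matrix(),3))
E
python3 - <<'E'
from h import *
need([519.5,-85.3,130],-15.8)
z=np.load('scene0.npz'); W=cloud('scene',z['d'])
for n,(a,b,c,d) in dict(turq=(245,172,318,212),bottle=(100,262,152,332),dish=(250,305,318,362)).items():
    P=W[b:d,a:c].reshape(-1,3); P=P[P[:,2]>.006]; print(n,np.round(np.percentile(P,[1,50,99],axis=0)*1000))
E
```

```text
tcp [ 181.7 -518.9  230.8] shift [ 101.1 -297.5 -462.1] turn [-5.49e+01 -3.00e-02  5.00e-02] gap 0.08521534387112946 f [ 0.   0.2 -0.2]
tool axes
 [[-0.     0.33  -0.944]
 [ 0.001 -0.944 -0.33 ]
 [-1.    -0.001 -0.   ]]
turq [[ 302. -114.    7.]
 [ 345.  -58.   15.]
 [ 378.   -0.   18.]]
bottle [[ 512. -355.    7.]
 [ 612. -327.   61.]
 [ 622. -302.  107.]]
dish [[ 636. -159.   11.]
 [ 682. -118.   18.]
 [ 722.  -76.   20.]]
```

```bash
python3 -m inch '[0,-33,-51,-6,0,0, 0,-66,-102,-12,0,0, 0,-99,-153,-18,0,0, 0,-132,-204,-25,0,0, 0,-165,-255,-32,0,0, 0,-198,-306,-39,0,0, 0,-231,-357,-46,0,0, 0,-264,-408,-53,0,0]' 80
python3 - <<'E'
from h import *
need([519.5,-85.3,130],-15.8)
E
```

```text
time_s: 1.1
tool_pos: [0.4804, -0.1333, 0.2312]
orientation: [-0.418, -0.57, -0.418, 0.57]
ft_force: [0.7, -1.5, 0.4]
finger_gap: 0.0586
tcp [ 480.4 -133.3  231.2] shift [101.2  22.9 -57.5] turn [-1.67  0.    0.  ] gap 0.05856636044311909 f [ 0.7 -1.5  0.4]
tool axes
 [[-0.     0.954 -0.3  ]
 [-0.    -0.3   -0.954]
 [-1.    -0.     0.   ]]
```

```bash
python3 -m inch '[20,12,-30,-1.67,0,0, 60,23,-57,-1.67,0,0, 101,23,-57,-1.67,0,0, 101,23,-57,-1.67,0,0]' 77
python3 - <<'E'
from h import *
need([519.5,-85.3,130],-15.8)
for n in("scene","side","wrist"):
    p,d=optics.grab_frame(n); cv2.imwrite(f"pics/{n}1.png",p); np.savez(f"{n}1.npz",p=p,d=d)
np.save('wc1.npy',optics.calibration('wrist')['cam_to_world'])
E
```

```text
time_s: 1.6
tool_pos: [0.5174, -0.0873, 0.1278]
orientation: [-0.424, -0.563, -0.427, 0.566]
ft_force: [0.8, -0.1, 0.4]
finger_gap: 0.0595
tcp [517.4 -87.3 127.8] shift [-2.2  1.4 -2.4] turn [-0.21  0.02  0.34] gap 0.05949826335223666 f [ 0.8 -0.1  0.4]
tool axes
 [[-0.006  0.961 -0.276]
 [ 0.001 -0.276 -0.961]
 [-1.    -0.006  0.   ]]
```

View pics/scene1.png

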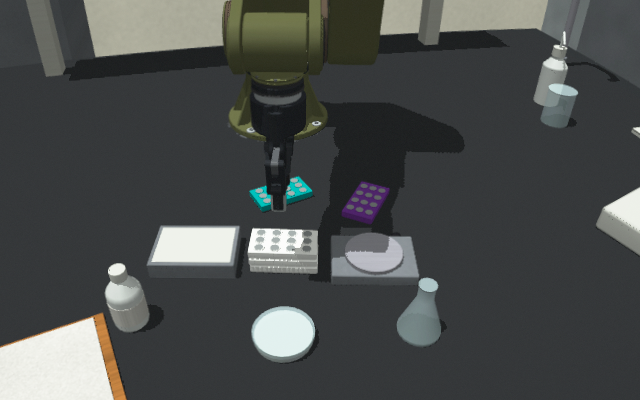

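View pics/side1.png

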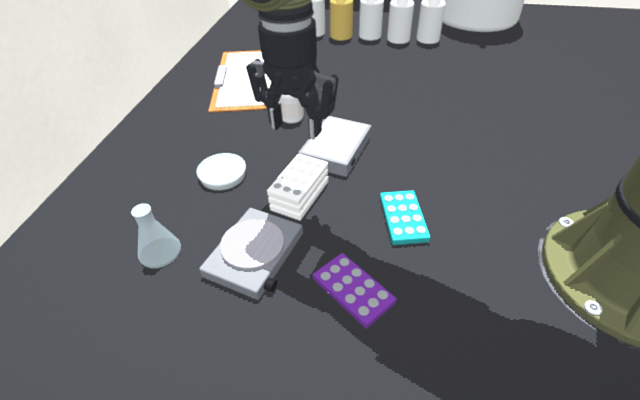

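View pics/wrist1.png

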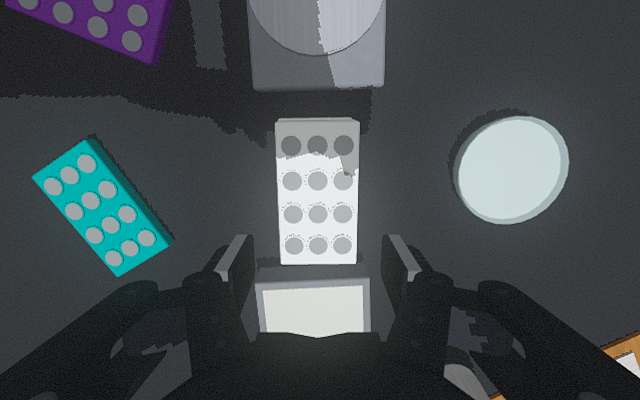

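The wrist view shows the stack at (318,190) and the stage below it. The open pads are at (240,240) and (400,240). Next I'll find the fingertip height from depth, and refine the plate and stage positions from the wrist camera.

```bash
python3 - <<'E'
from h import *
from bench import arm
tz=arm.read_state()['tool_pos']; print(tz)
for n,boxes in dict(scene=[(255,180,300,215)],side=[(262,90,290,140),(305,90,338,145)],wrist=[(215,230,256,300),(380,230,422,300)]).items():
    z=np.load(n+'1.npz'); W=cloud(n,z['d'])
    for a,b,c,d in boxes:
        P=W[b:d,a:c].reshape(-1,3); m=(P[:,2]>.09)&(P[:,2]<.2)&(np.hypot(P[:,0]-.517,P[:,1]+.087)<.09);P=P[m]
        print(n,len(P),np.round(np.sort(P[:,2])[[0,2,5,10,20,40]]*1000,1),'low c',np.round(P[P[:,2]<np.sort(P[:,2])[20]].mean(0)*1000,1))
z=np.load('wrist1.npz'); W=cloud('wrist',z['d'])
for (a,b,c,d),s,lo,hi in (((255,100,380,275),'plate',.042,.054),((225,270,420,335),'stage',.025,.036)):
    m=np.zeros((400,640),bool); m[b:d,a:c]=1
    m&=(W[...,2]>lo)&(W[...,2]<hi)
    k,l,st,_=cv2.connectedComponentsWithStats(m.astype(np.uint8)); m=l==1+st[1:,4].argmax()
    rect(W,m,s)
E
```

```text
[ 0.51945066 -0.08823187  0.13207891]
scene 494 [131.7 132.8 133.4 134.5 135.2 139.2] low c [543.7 -94.2 134. ]
side 512 [134.5 135.7 136.6 137.7 140.2 143. ] low c [546.4 -94.  137.8]
side 631 [135.7 137.5 139.3 140.4 142.8 146.3] low c [485.5 -70.1 140.1]
wrist 2220 [136.7 136.9 137.2 137.7 138.4 139.5] low c [491.1 -79.6 137.6]
wrist 2256 [136.8 137.2 137.4 137.7 138.3 139.4] low c [548.8 -95.3 137.7]
plate 11516 z 47.9 c [520.5 -86.4] size [110.   60.1] ang 74.45
stage 6319 z 30.8 c [ 488.  -186.8] size [ 55.9 100.4] ang 77.06
```

```bash
python3 -m inch '[0,0,0,0,0,0,0,0,0,0,0,0]' 0
python3 - <<'E'
from h import *
need([520,-86,31],-15.7)
E
```

```text
time_s: 2.0
tool_pos: [0.5191, -0.088, 0.1313]
orientation: [0.426, 0.565, 0.425, -0.565]
ft_force: [0.2, 0.0, -0.1]
finger_gap: 0.0856
tcp [519.1 -88.  131.3] shift [ 1.003e+02  1.000e-01 -2.200e+00] turn [-0.35 -0.   -0.09] gap 0.08557975497806787 f [ 0.2  0.  -0.1]
tool axes
 [[ 0.002  0.961 -0.276]
 [-0.    -0.276 -0.961]
 [-1.     0.002 -0.   ]]
```

```bash
python3 -m inch '[20,0,-2,0,0,0, 40,0,-2,0,0,0, 60,0,-2,0,0,0, 80,0,-2,0,0,0, 92,0,-2,0,0,0, 100,0,-2,0,0,0, 100,0,-2,0,0,0, 100,0,-2,0,0,0]' 0
python3 - <<'E'
from h import *
need([520,-86,31],-15.7)
E
```

```text
time_s: 3.0
tool_pos: [0.5197, -0.0859, 0.0309]
orientation: [0.426, 0.565, 0.425, -0.565]
ft_force: [-0.3, 0.5, -0.2]
finger_gap: 0.0857
tcp [519.7 -85.9  30.9] shift [-0.1  0.3 -0. ] turn [-0.33 -0.   -0.05] gap 0.0856505812671754 f [-0.3  0.5 -0.2]
tool axes
 [[ 0.001  0.961 -0.276]
 [-0.    -0.276 -0.961]
 [-1.     0.001 -0.   ]]
```

```bash
python3 -m inch '[0,0,0,0,0,0, 0,0,0,0,0,0, 0,0,0,0,0,0,0,0,0,0,0,0]' 68
python3 - <<'E'
from h import *
for n in("scene","side"):
    p,d=optics.grab_frame(n); np.savez(f"{n}2.npz",p=p,d=d)
    u,v=(285,235) if n=="scene" else (305,175)
    c=cv2.resize(p[v-50:v+50,u-60:u+60],None,fx=6,fy=6,interpolation=cv2.INTER_CUBIC); cv2.imwrite(f"pics/{n}2.png",c)
E
```

```text
time_s: 3.5
tool_pos: [0.5194, -0.0859, 0.0303]
orientation: [0.425, 0.565, 0.425, -0.565]
ft_force: [-0.3, -1.4, -0.2]
finger_gap: 0.0629
```

View pics/scene2.png

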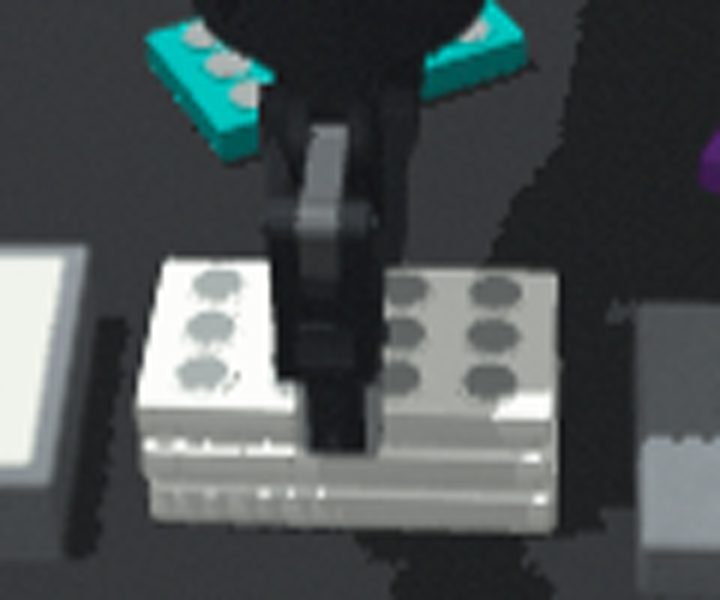

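View pics/side2.png

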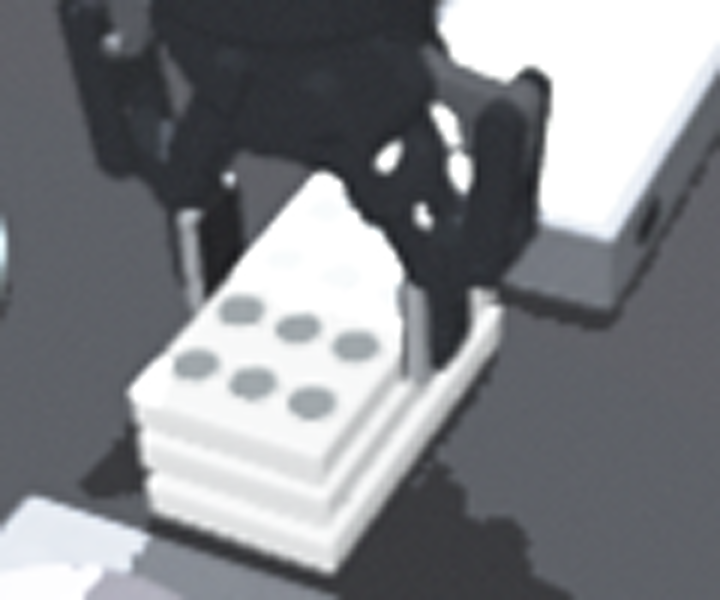

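```bash
python3 - <<'E'
from h import *
for n,(a,b,c,d) in dict(scene=(274,248-25,292,262),side=(310,170,325,192)).items():
    z=np.load(n+'2.npz'); W=cloud(n,z['d']); p=z['p'][b:d,a:c].max(-1)
    W=W[b:d,a:c]; m=(p<70)&(W[...,2]>.02)
    P=W[m]; P=P[np.argsort(P[:,2])]; print(n,len(P)); print(np.round(P[:25:3]*1000,1))
E
```

```text
scene 518
[[ 559.7 -100.    42. ]
 [ 563.2  -94.3   44. ]
 [ 562.9  -99.    44.7]
 [ 562.2 -100.3   46.5]
 [ 561.2  -97.    47. ]
 [ 563.  -103.6   47.9]
 [ 562.4  -98.8   48.5]
 [ 563.2  -95.8   48.6]
 [ 561.5  -97.    49.4]]
side 99
[[481.6 -67.7  45.6]
 [478.1 -68.   48.1]
 [480.3 -70.5  50.1]
 [481.7 -69.   51.1]
 [478.1 -68.3  52.3]
 [476.  -66.5  54.1]
 [479.3 -66.6  55.8]
 [477.9 -68.1  56.8]
 [476.  -67.2  57.8]]
```

```bash
python3 - <<'E'
from h import *
W=cloud('scene',np.ones((400,640),np.float32)); o=optics.calibration('scene')['cam_to_world'][:3,3]
n=np.array([.961,-.276,0]); c=np.array([.5197,-.0859,0])
for v in (259,260,261):
    r=W[v,282]-o
    for off in (.032,.036,.040,.044):
        t=(off-n@(o-c))/(n@r); print(v,off,np.round((o+t*r)*1000,1))
print(np.round(cloud('scene',np.load('scene2.npz')['d'])[252:264,282]*1000,1))
E
```

```text
259 0.032 [550.8 -93.7  34.8]
259 0.036 [554.7 -94.4  38.5]
259 0.04 [558.7 -95.   42.2]
259 0.044 [562.7 -95.7  46. ]
260 0.032 [550.7 -93.8  32.6]
260 0.036 [554.7 -94.4  36.3]
260 0.04 [558.7 -95.1  40.1]
260 0.044 [562.7 -95.8  43.8]
261 0.032 [550.7 -93.8  30.4]
261 0.036 [554.7 -94.5  34.2]
261 0.04 [558.7 -95.2  37.9]
261 0.044 [562.6 -95.8  41.7]
[[564.  -95.5  61.8]
 [564.7 -95.7  60.4]
 [566.1 -96.   59.5]
 [565.8 -96.   57.2]
 [565.6 -96.   54.9]
 [561.  -95.3  48.6]
 [563.2 -95.8  48.6]
 [564.1 -95.9  47.3]
 [563.6 -95.9  44.7]
 [556.6 -94.8  36. ]
 [549.9 -93.7  27.4]
 [551.3 -94.1  26.7]]
```

```bash
python3 -m inch '[1,0,0,0,0,0, 1,0,0,0,0,0, 1,0,0,0,0,0,1,0,0,0,0,0]' 255
python3 - <<'E'
from h import *
need([520,-86,31],-15.7)
p,d=optics.grab_frame("scene");np.savez("scene3.npz",p=p,d=d); cv2.imwrite("pics/scene3.png",cv2.resize(p[185:285,225:345],None,fx=6,fy=6,interpolation=cv2.INTER_CUBIC))
E
```

```text
time_s: 4.1
tool_pos: [0.5195, -0.0859, 0.0305]
orientation: [0.426, 0.565, 0.425, -0.565]
ft_force: [-7.6, 0.8, 17.7]
finger_gap: 0.0584
tcp [519.5 -85.9  30.5] shift [-0.5  0.5 -0. ] turn [-0.33  0.   -0.02] gap 0.05839846573460146 f [-7.6  0.8 17.7]
tool axes
 [[ 0.     0.961 -0.276]
 [-0.    -0.276 -0.961]
 [-1.     0.     0.   ]]
```

View pics/scene3.png

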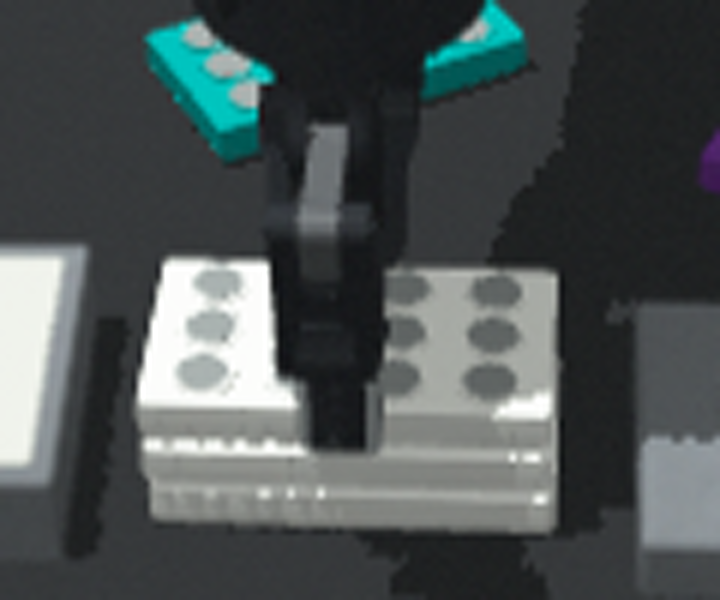

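Gripped, but the tool is pressing down with about 18 N because the pads swing forward as they close. I'll back off about 1.5 mm to relieve that.

```bash
python3 -m inch '[-0.8,0,0,0,0,0, -1.5,0,0,0,0,0, -1.5,0,0,0,0,0]'
python3 - <<'E'
from h import *
need([477.5,-227.7,31],-13.1)
E
```

```text
time_s: 4.53
tool_pos: [0.5193, -0.0858, 0.0306]
orientation: [-0.425, -0.565, -0.425, 0.565]
ft_force: [-0.8, -0.1, 1.0]
finger_gap: 0.0585
tcp [519.3 -85.8  30.6] shift [ -0.4  -1.  147.9] turn [-2.93  0.    0.02] gap 0.05847471191898887 f [-0.8 -0.1  1. ]
tool axes
 [[-0.     0.961 -0.276]
 [ 0.    -0.276 -0.961]
 [-1.    -0.     0.   ]]
```

```bash
python3 -m inch '[-0.4,0,4,0,0,0, -0.4,0,12,0,0,0, -0.4,0,22,0,0,0, -0.4,0,32,0,0,0, -0.4,0,42,0,0,0, -0.4,0,52,0,0,0, -0.4,0,60,0,0,0, -0.4,0,60,0,0,0]'
python3 - <<'E'
from h import *
need([478,-227.7,31],-13.1)
for n,(u,v) in dict(scene=(260,240),side=(310,165)).items():
    p,d=optics.grab_frame(n);np.savez(n+"4.npz",p=p,d=d); cv2.imwrite(f"pics/{n}4.png",cv2.resize(p[v-60:v+60,u-80:u+80],None,fx=5,fy=5,interpolation=cv2.INTER_CUBIC))
E
```

```text
time_s: 5.52
tool_pos: [0.5027, -0.144, 0.0312]
orientation: [0.425, 0.565, 0.425, -0.565]
ft_force: [0.1, -0.4, -2.5]
finger_gap: 0.0583
tcp [ 502.7 -144.    31.2] shift [ 0.2 -0.5 87.2] turn [-2.98 -0.    0.  ] gap 0.058267956353810636 f [ 0.1 -0.4 -2.5]
tool axes
 [[-0.     0.961 -0.277]
 [ 0.    -0.277 -0.961]
 [-1.    -0.    -0.   ]]
```

View pics/scene4.png

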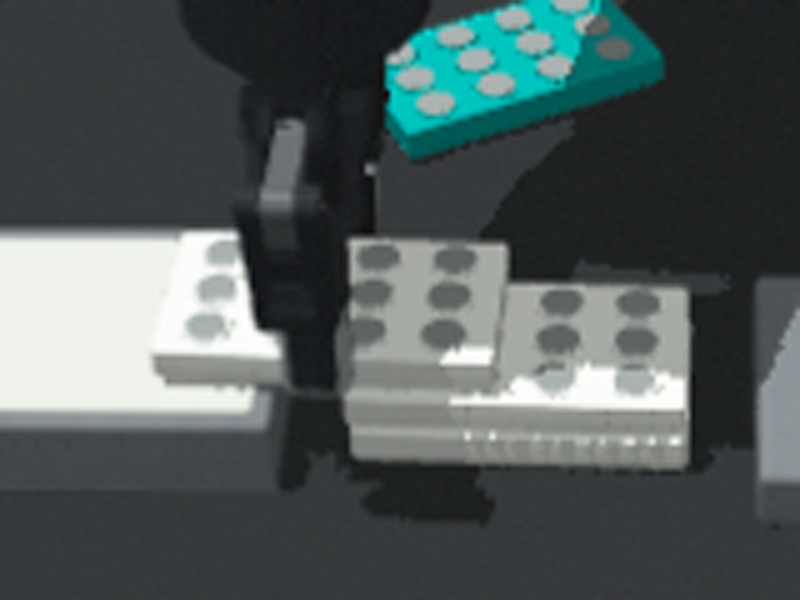

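View pics/side4.png

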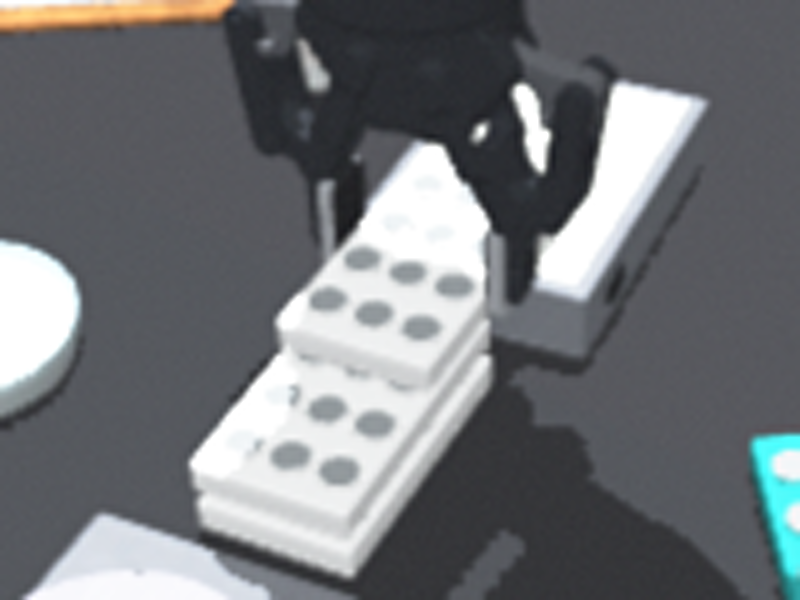

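Both views show the plate bridging level onto the stage at (235,300) in the scene crop. The two lower plates haven't moved. The −2.5 N reading matches the plate's own weight, so I'll carry on.

```bash
python3 -m inch '[0,0,10,0,0,0, 0,0,24,0,0,0, 0,0,38,-1,0,0, 0,0,52,-2,0,0, 0,0,66,-3,0,0, 0,-0.5,80,-3,0,0, 0,-0.5,87,-3,0,0, 0,-0.5,87,-3,0,0]'
python3 - <<'E'
from h import *
need([478,-227.7,31],-13.1)
for n,(u,v) in dict(scene=(240,240),side=(310,155)).items():
    p,d=optics.grab_frame(n);np.savez(n+"5.npz",p=p,d=d); cv2.imwrite(f"pics/{n}5.png",cv2.resize(p[v-60:v+60,u-80:u+80],None,fx=5,fy=5,interpolation=cv2.INTER_CUBIC))
E
```

```text
time_s: 6.62
tool_pos: [0.4781, -0.2274, 0.0312]
orientation: [0.44, 0.554, 0.44, -0.554]
ft_force: [0.5, 0.1, -2.5]
finger_gap: 0.0587
tcp [ 478.1 -227.4   31.2] shift [ 0.2 -0.1  0.3] turn [ 0.01 -0.   -0.  ] gap 0.05873307265810896 f [ 0.5  0.1 -2.5]
tool axes
 [[ 0.     0.974 -0.226]
 [ 0.    -0.226 -0.974]
 [-1.     0.    -0.   ]]
```

View pics/scene5.png

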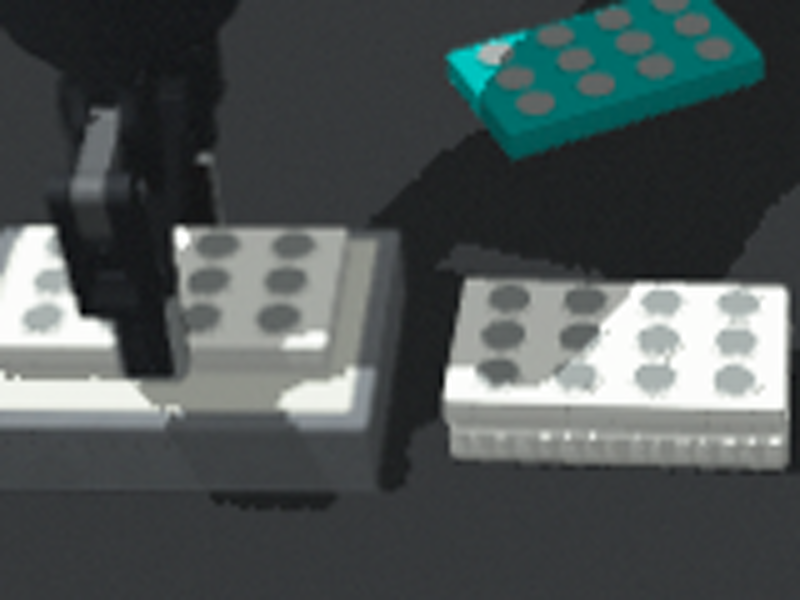

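View pics/side5.png

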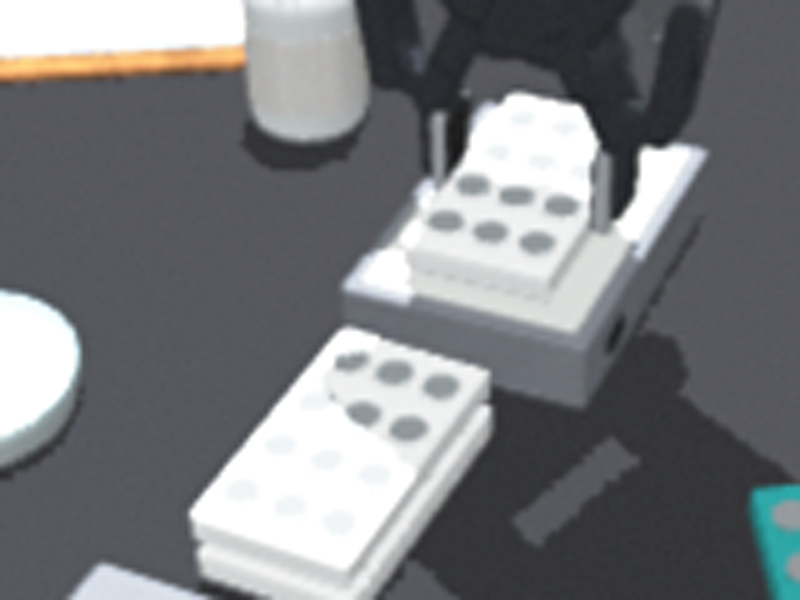

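The plate is now held level just above the stage and looks centred. I'll lower it gently and watch the force.

```bash
python3 -m inch '[1,0,0,0,0,0, 1.5,0,0,0,0,0, 2,0,0,0,0,0,2,0,0,0,0,0]'
```

```text
time_s: 7.22
tool_pos: [0.4783, -0.2269, 0.0291]
orientation: [-0.44, -0.553, -0.44, 0.554]
ft_force: [0.3, 0.7, -2.3]
finger_gap: 0.0585
```

```bash
python3 -m inch '[0.4,0,0,0,0,0, 0.7,0,0,0,0,0, 0.7,0,0,0,0,0]'
```

```text
time_s: 7.6
tool_pos: [0.4783, -0.227, 0.0286]
orientation: [0.44, 0.554, 0.44, -0.554]
ft_force: [-2.5, 1.4, 1.5]
finger_gap: 0.0587
```

Contact at +1.5 N. I'll open the fingers while holding position.

```bash
python3 -m inch '[0,0,0,0,0,0, 0,0,0,0,0,0, 0,0,0,0,0,0, 0,0,0,0,0,0, 0,0,0,0,0,0]' 0 && python3 -m inch '[-10,0,0,0,0,0, -30,0,0,0,0,0, -60,0,0,0,0,0, -100,0,0,0,0,0, -140,0,0,0,0,0, -140,0,40,0,0,0,-140,0,40,0,0,0,-140,0,40,0,0,0]'
python3 - <<'E'
from h import *
for n in("scene","side","wrist"):
    p,d=optics.grab_frame(n);np.savez(n+"6.npz",p=p,d=d); cv2.imwrite(f"pics/{n}6.png",p)
    W=cloud(n,d)
    for s,c,lo,hi in(('top',(478,-228),.040,.056),('stage',(478,-228),.024,.035),('mid',(520,-86),.024,.040)):
        m=(W[...,2]>lo)&(W[...,2]<hi)&(np.hypot(W[...,0]-c[0]/1e3,W[...,1]-c[1]/1e3)<.09)
        if s=='mid': m&=W[...,1]>-.15
        k,l,st,_=cv2.connectedComponentsWithStats(m.astype(np.uint8)); m=l==1+st[1:,4].argmax() if k>1 else m
        rect(W,m,n+' '+s)
E
```

```text
time_s: 8.22
tool_pos: [0.4783, -0.227, 0.0285]
orientation: [0.44, 0.554, 0.44, -0.554]
ft_force: [-0.2, -0.2, -0.5]
finger_gap: 0.0854
time_s: 9.22
tool_pos: [0.4692, -0.2657, 0.1687]
orientation: [0.44, 0.554, 0.44, -0.554]
ft_force: [-0.2, 0.6, 0.5]
finger_gap: 0.0853
scene top 1673 z 45.3 c [ 480.3 -226.8] size [109.4  62.1] ang 76.85
scene stage 1675 z 30.3 c [ 479.2 -228. ] size [139.9 103.1] ang 77.04
scene mid 1816 z 31.1 c [520.8 -85.6] size [110.2  64.6] ang 74.59
side top 1090 z 45.9 c [ 475.9 -225.3] size [112.1  60. ] ang 77.13
side stage 1127 z 30.7 c [ 475.6 -226.4] size [141.1 100.4] ang 76.81
side mid 1600 z 31.8 c [517.6 -84.5] size [112.6  60.5] ang 75.03
wrist top 9622 z 45.3 c [ 478.6 -227. ] size [109.7  60.1] ang 77.3
wrist stage 8703 z 30.1 c [ 478.  -228.5] size [139.1 100.3] ang 77.27
wrist mid 1936 z 31.0 c [ 508.  -131.6] size [18.2 60.3] ang 77.31
```

View pics/scene6.png

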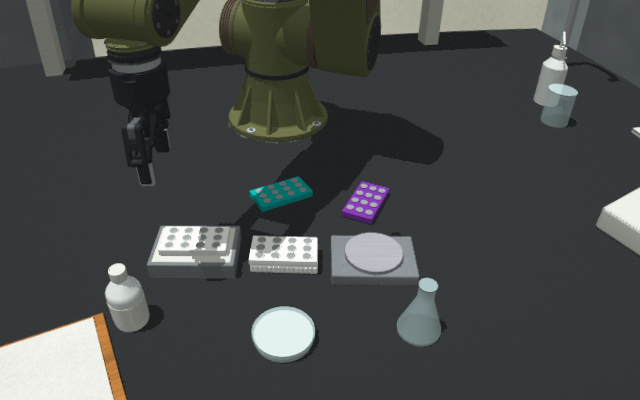

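View pics/side6.png

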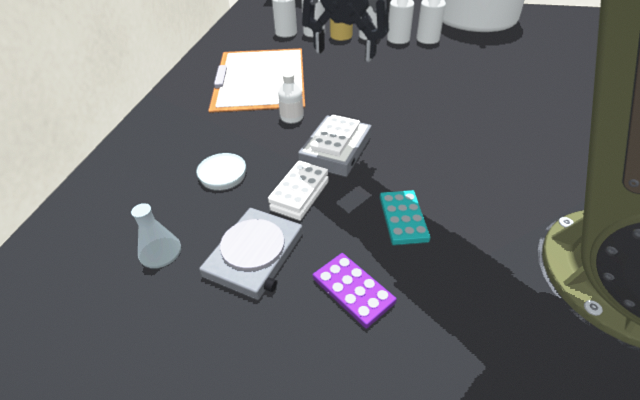

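The plate lies flat on the stage at (195,240) in the scene view, within about 2 mm and under 1° of the stage's centre and axis. The lower two plates are still in place at (284,255), and the gripper is clear.

```bash
python3 -c "
from bench import ticket; print(ticket.job_done())"
```

```text
the job is handed in; nothing more can be done
None
```

I slid the top spot plate across at its own height onto the reading stage, released it there and handed the job in. No verdict was reported. I gripped it by its long sides, took up about 0.5 mm so it slid freely, turned it about 3° to match the stage, then lowered it about 2.5 mm until it touched. The last move ended at 9.2 s of the 29 s allowed.

- **Top plate:** all three cameras put its centre within about 2 mm of the stage's centre and its long side within 0.4° of the stage's. Its top is 45–46 mm above the bench, which is what it should be when lying flat on the 30 mm stage.
- **Lower plates:** the middle plate lies within about 1 mm of where the top plate first stood. I never measured its own starting position or the bottom plate's, but neither appeared to move between the pictures.
- **Gripper:** it is open and clear, about 140 mm above the plate.
- **Forces:** closing the grip briefly pressed about 18 N down on the stack, which I relieved before sliding. All other readings were under 3 N.
- **Disagreements:** the wrist view showed only one end of the middle plate, so I did not use its centre from that view. The cameras differed from each other by 2–5 mm in absolute position, but agreed on where the plate lies relative to the stage.

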